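# Close the filter bay of a welding-helmet blower

### The arm

A 6-joint arm with a two-finger parallel gripper is mounted at the origin on the work surface. World frame = base frame: x ahead of the robot, y to its left, z up, the work surface at z = 0. Lengths are in mm, angles in rad, forces in N, time in s.
With the tool pointing down it reaches from about 275 to 750 mm from the base axis. Payload 10.2 kg.
Tool frame: the origin (TCP) lies midway between the tips of the shut fingers; the grasp point (between the pads) lies 19 mm behind it; z points along the fingers, y is the line along which they close (so a half turn about z gives the same grasp; the last joint's range is limited). The gripper opens to 85 mm and grips with 20 to 120 N. Pads are 22 mm wide; open, the fingers measure 114 mm over their backs; the gripper's body (76 mm by 85 mm) begins 54 mm behind the grasp point. The pads swing forward as they close: fully open they stand 13 mm farther back than shut.
Start: joints at [1.027, 0.313, 1.498, -0, 1.331, -0.223], TCP at [165.559, 498.218, 231.294] pointing down, gripper open.
Joint ranges: [-2.94, 2.94], [-0.97, 2.17], [0.19, 2.56], [-1.23, 4.37], [0.02, 3.11], [-2.88, 2.88]. Speed limits (rad/s): [2.39, 2.39, 3.01, 3.14, 3.14, 3.14].

### API

Orientations are given as a unit quaternion [w, x, y, z].
In Python, from rig import ctrl gives the robot as it stands.
- The arm moves only by the tool send_rows, never from a script. Its argument "targets" is a list of rows, each a list of 7 numbers: the closure, from -1 (fully open) to 1 (shut), so that 0 is half open, then the shift along the tool's x, y, z in m, then the turn, a rotation vector about the tool's x, y, z in rad. In form: [[claw, dx, dy, dz, ax, ay, az], ...]. A call has exactly 10 rows; each row shifts and turns the commanded pose from where the row before left it, along the tool's axes as they then stand; what a row does not reach is not made up. A row lasts 1/8 s, in which the tool goes at most 62.5 mm and 10.7 degrees, less where a joint would pass 70% of its speed; a pose out of reach is approached as far as the arm can. A call with a gripper value outside its range is refused whole. The fingers move at their own pace and stop on an object; "squeeze" is the grip in N (left out, the last holds). Time passes only in rows, so rows that do not move let the fingers close, or fill a call up. It gives the time, the measured TCP pose, the force, the opening and the grip force at its end, in the units of the state.
- ctrl.sense(): the state, without advancing time (a new reading comes with each control period).
- ctrl.capture(name): name is "scene" or "top"; returns a dict with "img" (384x512x3 uint8, red, green, blue), "camera_matrix" (3x3 intrinsics, pixels), "R" (3x3) and "t" (3): a world point X has camera coordinates R X + t. Camera axes: x right, y down, z forward; pixel columns grow to the right and rows downward; lengths in mm; the calibration is good to about 2 mm. A picture is of the moment at which its call begins. There is no depth.
- ctrl.finish_job(): hands the job in; it is judged then, once.
Trained networks look in a picture, given as the dict that the camera call returned (one of the last four; its "shot" number tells which), for a name from the list of things; names that differ only in an ending like _2 or _b are one class to them, and where a whole thing is asked for, a point or a joint stands for the part that bears it (a point fixed in the world has none). Each returns a list of dicts, best first, with "score" (0 to 1); they miss things now and then, are a little off and sometimes report something else, mostly with a low value. They report only what shows in the picture. A call takes as long as a camera call. They do not tell look-alikes from the thing itself.
- ctrl.boxes_of(query, picture): "extent" ([left, top, width, height] in pixels, round what is visible of it).
- ctrl.landmark_of(query, picture): "point" ([column, row] in pixels: a listed point, or the origin of a listed thing).
The state is a dict: "time_s": time; "joints": joint angles; "dq": joint speeds; "tau": joint torques, N m; "eef_pos": TCP position; "ee_rot": TCP orientation; "force": force on the tool from outside, world axes, zero at the start; "wrist_torque": the same for the moment, N m; "grip_width": opening from 0.0 (shut) to 1.0 (fully open); "grip_force": force on a finger pad.
Only numpy, scipy, OpenCV 4.12 (cv2) and the standard library are available. Lean on these libraries where they do the work, as an engineer would, in place of code of your own. Each camera call takes 0.05 s, during which the arm holds its last target. There are 200 camera calls.

### The job

Close the open filter bay of the grey blower with the orange cover: hook the cover's front lip fully into the slot under the steel bar with its rear end held up, then pivot the rear end down until the yellow spring catch snaps over its edge and the cover lies flat on the ledges. Be gentle, feel your way rather than forcing the cover (keep every push well below 25 N), and leave everything else on the bench where it is.

Things in the scene. Friction and masses are not known exactly. Their poses are not given: they have to be found in the camera images.
- unit: grey filter blower of a welding helmet, 210 x 150 x 66 mm, bolted to the bench. Origin: centre of its underside; z up, x from its front (slot end) to its rear (catch end). In its top sits a rigid dark steel frame round the open filter bay, with ledges, slot and catch. It floats on its filter seal when fitted and is then locked: it may be up to 9 mm higher or lower and 5 mm forward or back than given; feel for it
- slot (a point): nominal middle of the slot's mouth: unit x = -67 mm, 83.5 mm above its underside, unit's axes; the real slot moves with the frame, up to 5 mm in x and 9 in z. A steel bar, 92 mm along y, 14 along x, lies 7 to 12 mm above ledge level, on two posts on the ledges whose inner faces, at x = -65.5, stop the cover's shoulders. Slot 60 mm wide, open below into the bay, so that a tilted lip can dip
- seat (a point): nominal place of the centre of the cover's underside when home: 80 mm above the unit's underside, level with the ledges, unit's axes; the real place moves with the frame, up to 5 mm in x and 9 in z. The ledges are the flat tops of the frame's sides, from 38 to 52 mm either side of the middle; the bay between them is 137 mm long in x, from the posts' inner faces to x = +72, and at least 8 mm deep
- catch_nose (a point): nominal tip of the sprung-out yellow catch's nose (the real one moves with the frame, up to 5 mm in x and 9 in z): x = 61 mm, 7.2 mm above the ledges, 4 mm over the closed cover's rear edge. The nose is 24 mm wide; its upper face slopes at 70 degrees up and back to 18.5 mm above the ledges at x = 65: the cover's edge pushes it back only if the lip is fully in; some 2 mm short, it lands on top
- catch (a joint): travel in m of the yellow spring catch: 0 = sprung out, grows as it is pushed back (away from the slot), up to 0.008. Spring 1.4 N plus 0.45 N per mm. About 5 to 12 N down on the cover's rear edge works it; it springs back over the edge when the cover is within about 3 mm of the ledges
- handle (a point): middle of the loose orange cover's black bar handle: bar 12 mm thick along x, 60 mm long along y, 14 mm tall, on two end posts; its middle lies over the plate's centre, 32 mm above the plate's top face, 37 mm above its underside. Cover's axes: x from the lip to the rear edge, z up out of its top
- lip (a point): middle of the front end of the cover's lip, half-way through its thickness (cover x = -79 mm, 2.5 mm above the underside). The lip is 56 mm wide, 5 mm thick and stands out 14 mm from the middle of the plate's front edge, leaving a 17 mm shoulder at either side
- rear (a point): middle of the cover's rear edge, on its top face (cover x = +65 mm, 5 mm above the underside); a good place to press is the plate some 20 mm inward of it
- cover: the loose orange cover, 0.1 to 0.25 kg: flat plate 130 x 90 x 5 mm with a lip in front and a bar handle on top. Origin: centre of the plate's underside; grasp it by its handle
- wrench: steel spanner lying on the bench; leave alone
- disc: black grinding disc, diameter 115 mm, lying flat; leave alone
- pipe: steel pipe offcut standing on end, diameter 64 mm, 70 mm tall; leave alone
- old_filter: used cardboard filter cartridge, 120 x 70 x 18 mm, lying flat; leave alone
- screwdriver: screwdriver lying on the bench; leave alone
Mind the look-alikes: they are no part of the job. Leave any turquoise look-alike of the cover alone.

How it is judged (in metres and radians):
On the way, in this order (a step that is already met when the one before it is completed fails the run):
1. the lip is hooked under the bar while the rear end is still up (x of lip in the frame of unit between -0.092 and -0.0718 m and y of lip in the frame of unit between -0.008 and 0.008 m and z of lip in the frame of unit between 0.055 and 0.0935 m and angle between the z axis of cover and the z axis of unit, either way round above 0.08 rad), for 0.2 s.
2. the cover has snapped flat under the catch (angle between the z axis of cover and the z axis of unit, either way round below 0.025 rad and angle between the x axis of cover and the x axis of unit, either way round below 0.1 rad and x of lip in the frame of unit between -0.0885 and -0.0705 m and y of lip in the frame of unit between -0.006 and 0.006 m and z of lip in the frame of unit between 0.072 and 0.093 m and z of rear in the frame of unit between 0.0735 and 0.0965 m and value of joint catch below 0.0015 m), for 0.2 s.
At the end, for the whole second after the job is handed in: cover released and at rest, hooked and snapped flat: level within 0.025 rad, turned within 0.1 rad of the unit, lip within 6 mm of the unit's centre line, lip and rear edge at closed height (72 to 96.5 mm above the unit's underside, as the frame sits), catch sprung back (below 1.5 mm) (all of step 2 and linear speed of cover below 0.01 m/s); the robot touches nothing.
It fails at once if the cover is forced against the blower with more than 25 N (contact force between cover and unit above 25 N).
It fails at once if the robot strikes or presses the blower itself with more than 25 N (contact force between any of the fingers, the arm and unit above 25 N).
It fails at once if another thing on the bench is moved more than 20 mm (distance of any of wrench, disc, pipe, old_filter, screwdriver from where it was at the start of the episode above 0.02 m).
It also fails if it takes over 64 s, if anything falls off the work surface, if the arm or the gripper's body presses on something with over 40 N, if the wrist force passes 120 N, or if a joint passes its speed limit or range.

## Working session

There is one attempt and no reset: what is moved stays moved. The work goes in short steps, Python scripts to look and compute and a tool call to move; the robot and the scene stay as the last step left them, time stands still between calls to the robot, and variables do not carry over. Pictures are saved under pics/ and viewed, at most 10 in all, crops included, and the job is handed in when it is done.

Besides the shell and the picture viewer there is one more tool, called after "Call:" as name(argument=value, ...), one argument or row to a line, values as JSON. send_rows: Moves the arm, as the interface text tells. Its arguments: {"type":"object","properties":{"targets":{"type":"array"},"squeeze":{"type":"number"}},"required":["targets"]}

```bash
mkdir -p pics; ls
python3 - <<'E'
from rig import ctrl
import cv2
print(ctrl.sense())
for n in("scene","top"):
    p=ctrl.capture(n); cv2.imwrite(f"pics/{n}0.png",cv2.resize(p["img"][:,:,::-1],(800,600)))
    print(n,p["camera_matrix"].tolist(),p["R"].tolist(),p["t"].tolist())
    for q in("cover","unit","handle","lip","rear","slot","seat","catch_nose","wrench","disc","pipe","old_filter","screwdriver"):
        print(q,[([round(float(v)) for v in d["point"]],round(float(d["score"]),2)) for d in ctrl.landmark_of(q,p)[:4]])
E
```

```text
pics
{'time_s': 0.0, 'joints': array([ 1.02659008e+00,  3.13497317e-01,  1.49843842e+00,  9.57204303e-06,
        1.33095889e+00, -2.23364168e-01]), 'dq': array([-0.00025393,  0.00129742, -0.00025951, -0.00128184, -0.00088436,
       -0.00051544]), 'tau': array([-1.67985195e-04, -4.12262607e+01, -2.59742260e+01, -1.91755475e-04,
        4.12581110e-03,  9.03401258e-06]), 'eef_pos': array([165.42814712, 497.99694694, 230.71034651]), 'ee_rot': array([-2.48061014e-04,  1.59734946e-01,  9.87159725e-01, -6.01889463e-04]), 'force': array([-0.62991572, -0.55422955,  0.27855664]), 'wrist_torque': array([-0.0032826 , -0.03495486, -0.00079781]), 'grip_force': 0.0, 'grip_width': 1.0008532124614236}
scene [[418.9940270329311, 0.0, 252.83579547875974], [0.0, 418.9940270329311, 198.31110953971876], [0.0, 0.0, 1.0]] [[-0.5472882410297156, 0.8368232005920846, -0.014230677475775045], [0.7213097814706464, 0.46298153942736925, -0.5151313359758187], [-0.42448531233173237, -0.2921900496257238, -0.8569931122910781]] [273.6195736474323, -306.1846758461593, 1758.1252534101118]
cover [([390, 223], 0.77), ([2
[... 942 characters left out ...]
.012255607416704135, -0.9933148843258771]] [1.8502777710263796, 486.99776434342454, 1253.9243026807571]
cover [([202, 171], 0.84), ([122, 252], 0.79), ([204, 238], 0.72)]
unit [([311, 177], 0.75)]
handle [([119, 257], 0.97), ([200, 167], 0.95), ([200, 237], 0.85), ([327, 261], 0.75)]
lip [([223, 247], 0.85), ([192, 193], 0.76), ([326, 284], 0.72), ([200, 167], 0.71)]
rear [([324, 240], 0.91), ([119, 278], 0.9), ([214, 154], 0.88), ([188, 229], 0.78)]
slot [([312, 198], 0.88)]
seat [([315, 182], 0.6)]
catch_nose [([321, 162], 0.78)]
wrench [([256, 136], 0.79)]
disc [([124, 203], 0.9)]
pipe [([377, 168], 0.6), ([201, 171], 0.34)]
old_filter [([389, 200], 0.93)]
screwdriver [([138, 160], 0.58)]
```

View pics/top0.png

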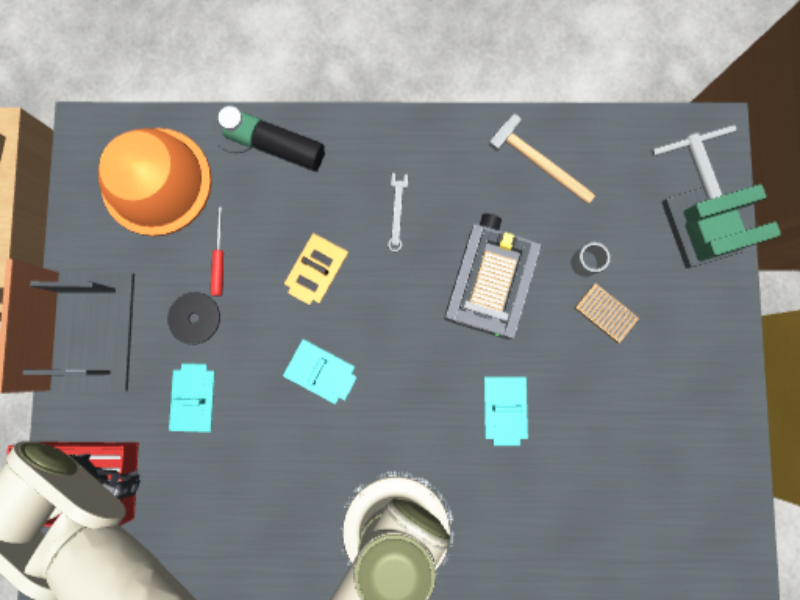

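View pics/scene0.png

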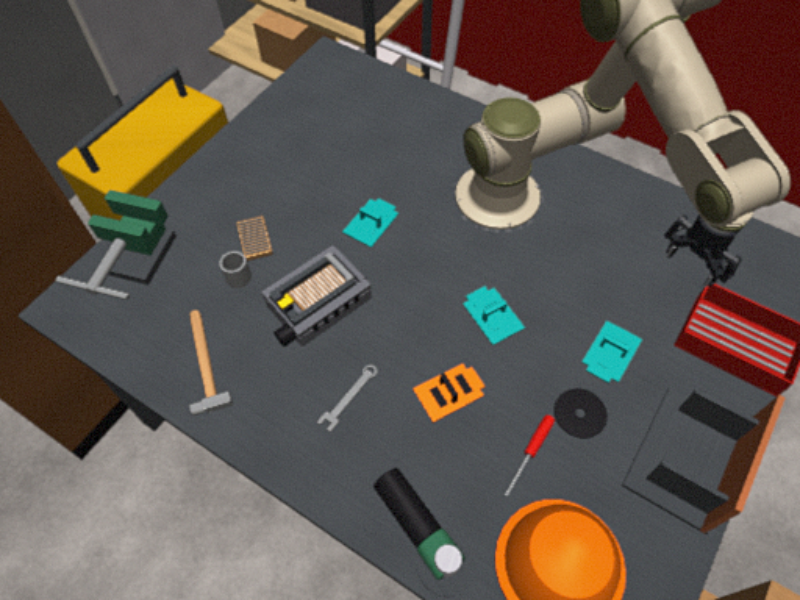

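The top picture (800x600) shows the orange cover at (316,268), with its lip toward (300,298). The scene picture has it at (449,390). The other candidates in top are the turquoise look-alikes at (320,371), (191,398) and (506,410). I choose the orange one. The unit is at (493,282), with its yellow catch at the top (507,240) and the steel bar at the bottom (485,312).

```bash
cat > h.py <<'E'
import numpy as np, cv2
from rig import ctrl
def P(c): return c["camera_matrix"]@np.c_[c["R"],c["t"]]
def ray(c,px,z):
    R=np.array(c["R"]);t=np.array(c["t"]);o=-R.T@t
    d=R.T@np.linalg.inv(c["camera_matrix"])@np.r_[px,1.]
    return o+d*(z-o[2])/d[2]
def tri(c1,p1,c2,p2):
    X=cv2.triangulatePoints(P(c1),P(c2),np.array(p1,float).reshape(2,1),np.array(p2,float).reshape(2,1)).ravel();return X[:3]/X[3]
def proj(c,X):
    x=P(c)@np.r_[X,1.];return x[:2]/x[2]
E
python3 - <<'E'
from h import *
a=ctrl.capture("scene");b=ctrl.capture("top")
near={"cover":([287,249],[202,171]),"handle":([290,248],[200,167]),"lip":([306,243],[192,193]),"rear":([271,262],[214,154]),"unit":([204,195],[311,177]),"slot":([215,171],[312,198]),"seat":([196,184],[315,182]),"catch_nose":([183,192],[321,162])}
for q,(s,t) in near.items():
    r=[]
    for c,g in((a,s),(b,t)):
        L=[np.array(d["point"]) for d in ctrl.landmark_of(q,c) if np.hypot(*(np.array(d["point"])-g))<14]
        r.append(L[0] if L else None)
    z={"cover":0,"handle":37,"lip":2.5,"rear":5,"unit":0,"slot":83.5,"seat":80,"catch_nose":87}[q]
    print(q,[None if v is None else v.round(1) for v in r],"ray",[None if v is None else ray(c,v,z).round(0) for c,v in((a,r[0]),(b,r[1]))],"tri",None if r[0] is None or r[1] is None else tri(a,r[0],b,r[1]).round(0))
c1=b["img"][130:210,160:370];c2=a["img"][140:280,160:320]
cv2.imwrite("pics/c1.png",cv2.resize(c1[:,:,::-1],None,fx=3.8,fy=3.8,interpolation=2))
cv2.imwrite("pics/c2.png",cv2.resize(c2[:,:,::-1],None,fx=4.2,fy=4.2,interpolation=2))
E
```

```text
cover [array([286.3, 251.3]), array([202.7, 170.8])] ray [array([565., 182.,   0.]), array([565., 180.,   0.])] tri [564. 181.  -1.]
handle [array([288.4, 247. ]), array([200.3, 166.6])] ray [array([562., 187.,  37.]), array([573., 183.,  37.])] tri [569. 186.  48.]
lip [array([303.1, 237.8]), array([191. , 193.1])] ray [array([489., 206.,   2.]), array([486., 219.,   2.])] tri [489. 212.   9.]
rear [array([271.2, 258.9]), array([213.8, 155.6])] ray [array([619., 154.,   5.]), array([618., 142.,   5.])] tri [618. 148.  -5.]
unit [array([204.6, 191.7]), array([316.5, 178.1])] ray [array([ 522., -206.,    0.]), array([ 541., -216.,    0.])] tri [ 533. -204.   20.]
slot [array([213.3, 171.4]), array([311.7, 197.1])] ray [array([ 470., -192.,   84.]), array([ 466., -187.,   84.])] tri [ 468. -190.   82.]
seat [array([198.5, 182.2]), array([316. , 178.1])] ray [array([ 536., -211.,   80.]), array([ 529., -202.,   80.])] tri [ 533. -208.   77.]
catch_nose [array([191.6, 190.1]), array([322.5, 159.8])] ray [array([ 580., -208.,   87.]), array([ 588., -223.,   87.])] tri [ 583. -214.   90.]
```

View pics/c1.png

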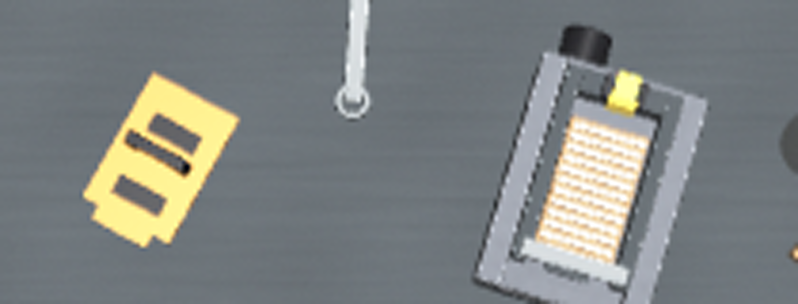

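View pics/c2.png

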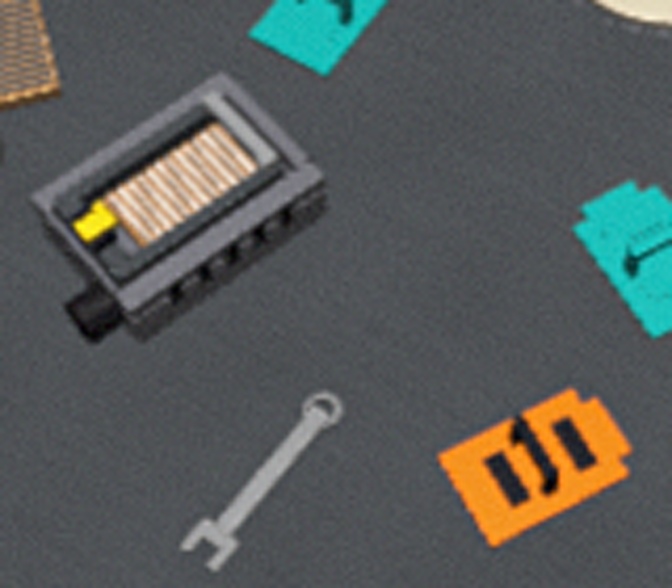

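The close crops confirm the choice. In c1 the orange cover (160,150) has the black bar handle and its lip at the lower left (115,225). The unit's catch is yellow at (625,90) and its bar light at (575,260). Next I fit the outlines of both.

```bash
cat > fit.py <<'E'
from h import *
from scipy.optimize import minimize
def fill(m):
    m=m.astype(np.uint8);c,_=cv2.findContours(m,cv2.RETR_EXTERNAL,cv2.CHAIN_APPROX_NONE)
    c=max(c,key=cv2.contourArea);o=np.zeros_like(m);cv2.drawContours(o,[c],-1,1,-1);return o,c
def iou_fit(cams,masks,poly,z,x0):
    S=8
    def f(p):
        s=0;co,si=np.cos(p[2]),np.sin(p[2])
        for c,m in zip(cams,masks):
            W=[(p[0]+co*x-si*y,p[1]+si*x+co*y,z) for x,y in poly]
            q=np.array([proj(c,w) for w in W]); 
            o=np.zeros((384*3,512*3),np.uint8);cv2.fillPoly(o,[np.round((q*3+1)*256).astype(int)],1,shift=8)
            M=cv2.resize(m,None,fx=3,fy=3,interpolation=0)
            s-= (o&M).sum()/(o|M).sum()
        return s
    sx=np.array([[0,0,0],[8,0,0],[0,8,0],[0,0,.1]])+x0
    r=minimize(f,x0,method="Nelder-Mead",options=dict(initial_simplex=sx,xatol=.02,fatol=1e-5));return r.x,r.fun
cp=[(65,45),(-65,45),(-65,28),(-79,28),(-79,-28),(-65,-28),(-65,-45),(65,-45)]
def orange(c,box):
    h=cv2.cvtColor(c["img"],cv2.COLOR_RGB2HSV);m=((h[...,0]<30)&(h[...,1]>90)&(h[...,2]>120));k=np.zeros_like(m);k[box[1]:box[3],box[0]:box[2]]=1;return fill(m&k)[0]
E
python3 - <<'E'
from fit import *
a=ctrl.capture("scene");b=ctrl.capture("top")
ms=orange(a,(255,225,320,280)),orange(b,(175,140,230,205))
for C,M in(((a,b),ms),((a,),ms[:1]),((b,),ms[1:])):
    x,f=iou_fit(C,M,cp,5,np.array([560,181,-.52]));print("cover",x.round(3),f)
g=b["img"].astype(int)
m=(g.min(2)>115);k=np.zeros_like(m);k[135:225,280:352]=1;m&=k
u,c=fill(cv2.morphologyEx((m*1).astype(np.uint8),cv2.MORPH_CLOSE,np.ones((5,5))))
print(u.sum(),cv2.minAreaRect(c))
box=[(105,75),(-105,75),(-105,-75),(105,-75)]
for z in (66,):
    x,f=iou_fit((b,),(u,),box,z,np.array([530,-205,-.28]));print("unit",z,x.round(3),f)
def uw(p,z,x): return x[0]+np.cos(x[2])*p[0]-np.sin(x[2])*p[1],x[1]+np.sin(x[2])*p[0]+np.cos(x[2])*p[1],z
for c,n,o,s in((b,"top",(275,135),(355,230)),(a,"scene",(160,140),(250,230))):
    im=cv2.resize(c["img"][o[1]:s[1],o[0]:s[0],::-1],None,fx=6,fy=6,interpolation=2)
    for P_,col in(([uw(p,66,x) for p in box],(0,0,255)),([uw(p,80,x) for p in((72,38),(-65.5,38),(-65.5,-38),(72,-38))],(0,255,0)),([uw(p,92,x) for p in((-67,46),(-81,46),(-81,-46),(-67,-46))],(255,0,0))):
        q=((np.array([proj(c,w) for w in P_])-o+.5)*6).astype(int);cv2.polylines(im,[q],True,col,1)
    cv2.imwrite(f"pics/f_{n}.png",im)
A=cv2.imread("pics/f_top.png");B=cv2.imread("pics/f_scene.png");h=max(A.shape[0],B.shape[0])
im=np.zeros((h,A.shape[1]+B.shape[1],3),np.uint8);im[:A.shape[0],:A.shape[1]]=A;im[:B.shape[0],A.shape[1]:]=B
im=cv2.resize(im,None,fx=800/im.shape[1],fy=800/im.shape[1]);cv2.imwrite("pics/f.png",im)
E
```

```text
cover [ 5.62888e+02  1.82390e+02 -4.90000e-01] -1.8407346781771365
cover [ 5.63320e+02  1.81807e+02 -4.94000e-01] -0.8723747980613893
cover [ 5.63348e+02  1.82666e+02 -4.94000e-01] -0.9686749504020048
2924 ((316.19122314453125, 178.91954040527344), (46.3830451965332, 64.28807830810547), 16.990825653076172)
unit 66 [ 5.28625e+02 -2.03798e+02 -3.00000e-01] -0.9756528938059758
```

View pics/f.png

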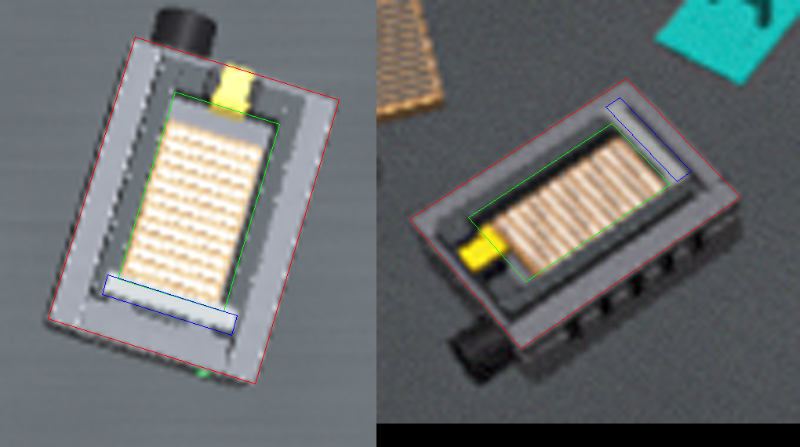

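The fit is good: the red unit outline and green bay line up in both views. Cover: (563, 182.5), yaw -0.493. Unit: (528.6, -203.8), yaw -0.30. I go above the cover now.

Call:
send_rows(
  targets=[
    [-1,-0.0477,-0.0174,0.01,0,0,0],
    [-1,-0.0477,-0.0174,0.01,0,0,0],
    [-1,-0.0477,-0.0174,0.01,0,0,0],
    [-1,-0.0477,-0.0174,0.01,0,0,0],
    [-1,-0.0477,-0.0174,0.01,0,0,0],
    [-1,-0.0477,-0.0174,0.01,0,0,0],
    [-1,-0.0477,-0.0174,0.01,0,0,0],
    [-1,-0.0477,-0.0174,0.01,0,0,0],
    [-1,-0.0477,-0.0174,0.01,0,0,0],
    [-1,-0.0477,-0.0174,0.01,0,0,0],
  ],
  squeeze=60,
)

```text
time_s: 3.65
eef_pos: [564.6, 181.5, 131.0]
ee_rot: [0.0, 0.16, 0.987, 0.0]
force: [0.5, 1.6, 0.1]
grip_width: 1.0
grip_force: 0.0
```

Call:
send_rows(
  targets=[
    [-1,0,0,0,0,0,0.174],
    [-1,0,0,0,0,0,0.174],
    [-1,0,0,0,0,0,0.174],
    [-1,0,0,0,0,0,0.174],
    [-1,0,0,0,0,0,0.174],
    [-1,0,0,0,0,0,0.174],
    [-1,0,0,0,0,0,0.174],
    [-1,0,0,0,0,0,0.174],
    [-1,0,0,0,0,0,0.174],
    [-1,0,0,0,0,0,0.176],
  ],
)

```text
time_s: 4.9
eef_pos: [563.4, 182.7, 131.2]
ee_rot: [-0.0, 0.86, 0.511, -0.0]
force: [0.1, 0.1, -0.5]
grip_width: 1.0
grip_force: 0.0
```

```bash
cat >> h.py <<'E'
from scipy.spatial.transform import Rotation as Ro
def tool():
    s=ctrl.sense();q=s["ee_rot"];return s["eef_pos"],Ro.from_quat([q[1],q[2],q[3],q[0]]).as_matrix(),s
def delta(pos,yaw,pitch=0):
    "tool-frame shift (mm) and turn to tool: y=heading yaw, z down, rear up by pitch"
    p,R,s=tool();c,n=np.cos(yaw),np.sin(yaw)
    T=np.array([[-n,c,0],[c,n,0],[0,0,-1]]).T@Ro.from_rotvec([-pitch,0,0]).as_matrix()
    return (R.T@(np.array(pos)-p)).round(1),Ro.from_matrix(R.T@T).as_rotvec().round(4),p.round(1),s["time_s"]
E
python3 - <<'E'
from h import *
print(delta([563,182.5,20],-.493))
E
```

```text
(array([ -0.3,  -0.2, 111.2]), array([-0.0001,  0.0001, -0.0048]), array([563.4, 182.7, 131.2]), 4.9)
```

Call:
send_rows(
  targets=[
    [-1,0,0,0.015,0,0,-0.005],
    [-1,0,0,0.015,0,0,0],
    [-1,0,0,0.015,0,0,0],
    [-1,0,0,0.015,0,0,0],
    [-1,0,0,0.015,0,0,0],
    [-1,0,0,0.015,0,0,0],
    [-1,0,0,0.01,0,0,0],
    [-1,0,0,0.007,0,0,0],
    [-1,0,0,0.005,0,0,0],
    [-1,0,0,0,0,0,0],
  ],
)

```text
time_s: 6.15
eef_pos: [563.3, 182.7, 19.2]
ee_rot: [-0.0, 0.857, 0.516, -0.0]
force: [-0.4, -0.3, 0.5]
grip_width: 1.001
grip_force: 0.0
```

Call:
send_rows(
  targets=[
    [1,0,0,0,0,0,0],
    [1,0,0,0,0,0,0],
    [1,0,0,0,0,0,0],
    [1,0,0,0,0,0,0],
    [1,0,0,0,0,0,0],
    [1,0,0,0,0,0,0],
    [1,0,0,0,0,0,0],
    [1,0,0,0,0,0,0],
    [1,0,0,0,0,0,0],
    [1,0,0,0,0,0,0],
  ],
)

```text
time_s: 7.4
eef_pos: [563.5, 182.7, 19.5]
ee_rot: [0.0, 0.857, 0.516, 0.0]
force: [-0.2, -0.1, 5.3]
grip_width: 0.127
grip_force: 59.2
```

Call:
send_rows(
  targets=[
    [1,0,0,-0.01,0,0,0],
    [1,0,0,-0.02,0,0,0],
    [1,0,0,-0.02,0,0,0],
    [1,0,0,-0.02,0,0,0],
    [1,0,0,-0.02,0,0,0],
    [1,0,0,-0.02,0,0,0],
    [1,0,0,-0.02,0,0,0],
    [1,0,0,-0.02,0,0,0],
    [1,0,0,-0.01,0,0,0],
    [1,0,0,0,0,0,0],
  ],
)

```text
time_s: 8.65
eef_pos: [563.4, 182.7, 179.5]
ee_rot: [0.0, 0.857, 0.516, 0.0]
force: [-0.2, -0.6, -0.9]
grip_width: 0.124
grip_force: 58.5
```

Run:
```python
from fit import *
a=ctrl.capture("scene");b=ctrl.capture("top")
cv2.imwrite("pics/ab.png",np.r_[cv2.resize(b["img"][130:220,275:355,::-1],None,fx=3.3,fy=3.3),] if 0 else cv2.resize(b["img"][130:220,275:355,::-1],None,fx=6,fy=6))
np.save("pics/a0.npy",a["img"]);np.save("pics/b0.npy",b["img"])
U=np.array([528.6,-203.8,-.30])
def uw(p,x=U): return np.array([x[0]+np.cos(x[2])*p[0]-np.sin(x[2])*p[1],x[1]+np.sin(x[2])*p[0]+np.cos(x[2])*p[1],p[2]])
for n,c in(("scene",a),("top",b)):
    g=c["img"].astype(int);h=cv2.cvtColor(c["img"],cv2.COLOR_RGB2HSV)
    q=proj(c,uw((-74,0,92)));print(n,"pred bar centre",q.round(1))
    x0,y0=(q-18).astype(int)
    sub=g[y0:y0+36,x0:x0+36].min(2)
    print("profile along unit x through bar at y=0 (x: grey), z=92")
    for yy in(-30,0,30):
        L=[(x,cv2.getRectSubPix(c["img"].min(2).astype(np.float32),(1,1),tuple(map(float,proj(c,uw((x,yy,92))))))[0,0]) for x in range(-110,-44,3)]
        print(yy,[int(v) for _,v in L])
    print("along y at x=-74")
    for xx in(-77,-74,-71): print([int(cv2.getRectSubPix(c["img"].min(2).astype(np.float32),(1,1),tuple(map(float,proj(c,uw((xx,y,92))))))[0,0]) for y in range(-60,61,3)])
    yel=(h[...,0]>22)&(h[...,0]<34)&(h[...,1]>120)&(h[...,2]>130);k=np.zeros_like(yel);p=proj(c,uw((66,0,90))).astype(int);k[p[1]-14:p[1]+14,p[0]-14:p[0]+14]=1
    ys,xs=np.nonzero(yel&k);print("yellow",xs.mean(),ys.mean(),len(xs),xs.min(),xs.max(),ys.min(),ys.max(),"pred nose",proj(c,uw((61,0,87.2))).round(1),"slope top",proj(c,uw((65,0,98.5))).round(1))
x,f=iou_fit((b,),(orange(b,(150,100,250,215)),),cp,150,np.array([563,182,-.49]));print(x,f)
```

```text
scene pred bar centre [217.3 169. ]
profile along unit x through bar at y=0 (x: grey), z=92
-30 [77, 75, 73, 79, 91, 103, 118, 120, 113, 88, 76, 106, 144, 159, 157, 140, 107, 70, 57, 60, 63, 68]
0 [74, 74, 73, 74, 88, 107, 117, 118, 106, 82, 79, 114, 151, 158, 157, 134, 111, 102, 118, 150, 162, 138]
30 [76, 77, 75, 72, 85, 103, 119, 121, 110, 86, 81, 113, 152, 159, 153, 133, 95, 80, 120, 168, 185, 144]
along y at x=-74
[86, 106, 117, 121, 125, 126, 134, 134, 127, 106, 106, 107, 109, 108, 109, 111, 112, 111, 112, 113, 114, 114, 114, 114, 112, 109, 110, 109, 111, 112, 113, 114, 116, 114, 110, 94, 72, 57, 53, 60, 61]
[86, 101, 115, 121, 125, 138, 147, 152, 147, 145, 144, 143, 145, 145, 147, 147, 149, 147, 149, 148, 151, 148, 151, 151, 155, 149, 152, 151, 152, 150, 152, 151, 153, 154, 148, 130, 99, 68, 64, 74, 70]
[86, 101, 113, 119, 127, 140, 152, 158, 159, 158, 159, 158, 158, 160, 159, 159, 159, 162, 158, 157, 158, 159, 158, 157, 161, 161, 162, 164, 160, 157, 159, 162, 163, 166, 160, 147, 110, 77, 69, 66, 61]
yellow 182.25 192.3846153846154 52 178 187 188 196 pred nose [187.3 189.8] sl
[... 565 characters left out ...]
1, 167, 169, 169, 171, 168, 162, 174, 170, 182, 183, 170, 173, 175, 161, 160, 170, 101, 111, 103, 141, 151]
[150, 150, 152, 146, 109, 170, 191, 192, 194, 194, 196, 197, 196, 194, 198, 196, 192, 195, 195, 193, 194, 195, 195, 197, 196, 195, 197, 196, 198, 199, 196, 196, 198, 196, 195, 178, 116, 110, 113, 133, 150]
[150, 150, 152, 142, 114, 168, 199, 200, 200, 200, 200, 200, 200, 200, 200, 200, 199, 199, 200, 200, 200, 201, 201, 200, 200, 200, 200, 200, 201, 201, 200, 200, 200, 200, 200, 163, 111, 96, 101, 142, 150]
yellow 323.2121212121212 156.27272727272728 33 320 328 149 159 pred nose [322.2 160.2] slope top [323.2 158.3]
[ 5.79491430e+02  1.63363177e+02 -4.54385870e-01] -0.16157849089332177
```

Call:
send_rows(
  targets=[
    [1,-0.0354,0.017,0,0,0,0],
    [1,-0.0354,0.017,0,0,0,0],
    [1,-0.0354,0.017,0,0,0,0],
    [1,-0.0354,0.017,0,0,0,0],
    [1,-0.0354,0.017,0,0,0,0],
    [1,-0.0354,0.017,0,0,0,0],
    [1,-0.0354,0.017,0,0,0,0],
    [1,-0.0354,0.017,0,0,0,0],
    [1,-0.0354,0.017,0,0,0,0],
    [1,-0.0354,0.017,0,0,0,0],
  ],
)

```text
time_s: 10.0
eef_pos: [547.5, -210.8, 178.4]
ee_rot: [-0.001, 0.857, 0.516, -0.0]
force: [1.3, -0.3, -1.3]
grip_width: 0.126
grip_force: 58.6
```

Call:
send_rows(
  targets=[
    [1,0,0,0,0,0,-0.0643],
    [1,0,0,0,0,0,-0.0643],
    [1,0,0,0,0,0,-0.0644],
    [1,0,0,0,-0.0625,0,0],
    [1,0,0,0,-0.0625,0,0],
    [1,0,0,0,-0.0625,0,0],
    [1,0,0,0,-0.0625,0,0],
    [1,0,0,0,0,0,0],
    [1,0,0,0,0,0,0],
    [1,0,0,0,0,0,0],
  ],
)

```text
time_s: 11.25
eef_pos: [548.1, -209.8, 179.1]
ee_rot: [0.1, 0.797, 0.591, 0.074]
force: [-0.2, 0.2, -1.5]
grip_width: 0.126
grip_force: 58.7
```

```bash
cat >> h.py <<'E'
U=np.array([528.6,-203.8,-.30])
Ru=Ro.from_rotvec([0,0,U[2]]).as_matrix()
def uw(p): return np.r_[U[:2],0]+Ru@np.array(p,float)
def cover(H=19.5):
    "cover pose in the unit frame from the tool: shoulder S, lip, rear, pitch, force in unit frame, moment"
    p,R,s=tool();Rc=Ru.T@R@np.array([[0,1,0],[1,0,0],[0,0,-1]]).T   # cover axes: x=tool y,y=tool x,z=-tool z
    o=Ru.T@(p-np.r_[U[:2],0])-Rc[:,2]*H
    e=lambda v:(o+Rc@np.array(v,float)).round(1)
    print("t",s["time_s"],"S",e((-65,0,0)),"lip",e((-79,0,2.5)),"rear",e((65,0,5)),"pitch",round(np.arcsin(Rc[2,0]),4),"yaw",round(np.arctan2(Rc[1,0],Rc[0,0]),4),"roll",round(Rc[2,1],4),"F",(Ru.T@s["force"]).round(1),"M",(Ru.T@s["wrist_torque"]).round(2),"grip",s["grip_width"].round(3))
    return e,Rc
E
python3 - <<'E'
from h import *
e,Rc=cover();print(delta([546,-209.2,180],-.3,.25))
a=ctrl.capture("scene");b=ctrl.capture("top")
out=[]
for c,o,s in((b,(270,125),(365,235)),(a,(140,100),(260,225))):
    im=cv2.resize(c["img"][o[1]:s[1],o[0]:s[0],::-1],None,fx=5,fy=5,interpolation=2)
    q=((np.array([proj(c,uw(e((x,y,5)))) for x,y in((65,45),(-65,45),(-65,28),(-79,28),(-79,-28),(-65,-28),(-65,-45),(65,-45))])-o+.5)*5).astype(int)
    cv2.polylines(im,[q],True,(255,0,0),1);out.append(cv2.copyMakeBorder(im,0,625-im.shape[0],0,0,0))
im=np.hstack(out);cv2.imwrite("pics/g.png",cv2.resize(im,None,fx=800/im.shape[1],fy=800/im.shape[1]))
E
```

```text
Traceback (most recent call last):
  File "h.py", line 28, in cover
    print("t",s["time_s"],"S",e((-65,0,0)),"lip",e((-79,0,2.5)),"rear",e((65,0,5)),"pitch",round(np.arcsin(Rc[2,0]),4),"yaw",round(np.arctan2(Rc[1,0],Rc[0,0]),4),"roll",round(Rc[2,1],4),"F",(Ru.T@s["force"]).round(1),"M",(Ru.T@s["wrist_torque"]).round(2),"grip",s["grip_width"].round(3))
                                                                                                                                                                                                                                                                      ^^^^^^^^^^^^^^^^^^^^^
AttributeError: 'float' object has no attribute 'round'
```

```bash
sed -i 's/s\["grip_width"\].round(3)/round(s["grip_width"],3)/' h.py
cat > g.py <<'E'
from h import *
import sys
e,Rc=cover();print(delta([546,-209.2,180],-.3,.25))
a=ctrl.capture("scene");b=ctrl.capture("top")
out=[]
for c,o,s in((b,(270,125),(365,235)),(a,(140,100),(260,225))):
    im=cv2.resize(c["img"][o[1]:s[1],o[0]:s[0],::-1],None,fx=5,fy=5,interpolation=2)
    q=((np.array([proj(c,uw(e((x,y,5)))) for x,y in((65,45),(-65,45),(-65,28),(-79,28),(-79,-28),(-65,-28),(-65,-45),(65,-45))])-o+.5)*5).astype(int)
    cv2.polylines(im,[q],True,(255,0,0),1);out.append(cv2.copyMakeBorder(im,0,625-im.shape[0],0,0,0))
im=np.hstack(out);cv2.imwrite(sys.argv[1],cv2.resize(im,None,fx=800/im.shape[1],fy=800/im.shape[1]))
E
python3 g.py pics/g.png
```

```text
t 11.25 S [-37.8  -0.3 144.2] lip [-51.9  -0.4 143.2] rear [ 87.    0.5 181.1] pitch 0.2492 yaw 0.0061 roll 0.0001 F [-0.2  0.1 -1.5] M [0.07 0.21 0.02] grip 0.126
(array([-0.1, -1.9, -1.4]), array([-0.0008, -0.0016,  0.0059]), array([ 548.1, -209.8,  179.1]), 11.25)
```

View pics/g.png

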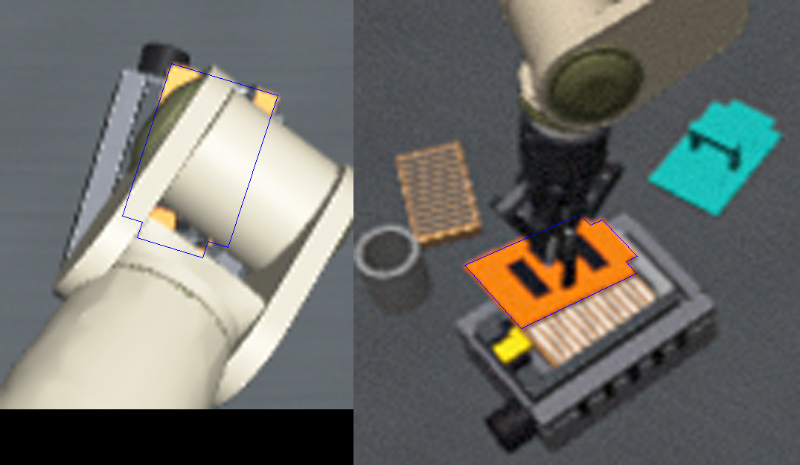

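The predicted outline (blue) coincides with the visible orange corners in both views, so the in-hand pose holds. I lower to just above the ledges.

Call:
send_rows(
  targets=[
    [1,0,-0.002,0.0078,0,0,0.006],
    [1,0,-0.002,0.0078,0,0,0],
    [1,0,-0.002,0.0078,0,0,0],
    [1,0,-0.002,0.0078,0,0,0],
    [1,0,-0.002,0.0078,0,0,0],
    [1,0,-0.002,0.0078,0,0,0],
    [1,0,-0.002,0.0078,0,0,0],
    [1,0,0,0,0,0,0],
    [1,0,0,0,0,0,0],
    [1,0,0,0,0,0,0],
  ],
)

```text
time_s: 12.6
eef_pos: [548.1, -209.7, 123.3]
ee_rot: [0.1, 0.799, 0.589, 0.075]
force: [-0.9, -0.2, -0.9]
grip_width: 0.125
grip_force: 58.7
```

```bash
python3 -c "
from h import *
cover()"
```

```text
t 12.6 S [-37.8   0.1  88.3] lip [-52.    0.1  87.2] rear [8.690e+01 1.000e-01 1.254e+02] pitch 0.2507 yaw -0.0002 roll 0.0013 F [-0.8 -0.5 -0.9] M [0.02 0.14 0.02] grip 0.125
```

Call:
send_rows(
  targets=[
    [1,0,-0.0001,0.0004,0,0,0],
    [1,0,-0.0001,0.0004,0,0,0],
    [1,0,-0.0001,0.0004,0,0,0],
    [1,0,-0.0001,0.0004,0,0,0],
    [1,0,-0.0001,0.0004,0,0,0],
    [1,0,-0.0001,0.0004,0,0,0],
    [1,0,-0.0001,0.0004,0,0,0],
    [1,0,-0.0001,0.0004,0,0,0],
    [1,0,0,0,0,0,0],
    [1,0,0,0,0,0,0],
  ],
)

```text
time_s: 13.85
eef_pos: [547.9, -209.6, 119.6]
ee_rot: [0.1, 0.799, 0.589, 0.075]
force: [-0.4, 0.4, -1.1]
grip_width: 0.123
grip_force: 58.7
```

Call:
send_rows(
  targets=[
    [1,0,-0.0001,0.0004,0,0,0],
    [1,0,-0.0001,0.0004,0,0,0],
    [1,0,-0.0001,0.0004,0,0,0],
    [1,0,-0.0001,0.0004,0,0,0],
    [1,0,-0.0001,0.0004,0,0,0],
    [1,0,-0.0001,0.0004,0,0,0],
    [1,0,0,0,0,0,0],
    [1,0,0,0,0,0,0],
    [1,0,0,0,0,0,0],
    [1,0,0,0,0,0,0],
  ],
)

```text
time_s: 15.1
eef_pos: [547.9, -209.6, 117.2]
ee_rot: [0.1, 0.799, 0.589, 0.075]
force: [-0.4, 0.2, -1.3]
grip_width: 0.128
grip_force: 58.7
```

Call:
send_rows(
  targets=[
    [1,0,-0.0001,0.0004,0,0,0],
    [1,0,-0.0001,0.0004,0,0,0],
    [1,0,-0.0001,0.0004,0,0,0],
    [1,0,-0.0001,0.0004,0,0,0],
    [1,0,-0.0001,0.0004,0,0,0],
    [1,0,0,0,0,0,0],
    [1,0,0,0,0,0,0],
    [1,0,0,0,0,0,0],
    [1,0,0,0,0,0,0],
    [1,0,0,0,0,0,0],
  ],
)

```text
time_s: 16.35
eef_pos: [547.9, -209.6, 115.1]
ee_rot: [0.1, 0.799, 0.589, 0.075]
force: [-0.3, 0.3, -1.4]
grip_width: 0.126
grip_force: 58.7
```

Call:
send_rows(
  targets=[
    [1,0,-0.0001,0.0004,0,0,0],
    [1,0,-0.0001,0.0004,0,0,0],
    [1,0,-0.0001,0.0004,0,0,0],
    [1,0,-0.0001,0.0004,0,0,0],
    [1,0,0,0,0,0,0],
    [1,0,0,0,0,0,0],
    [1,0,0,0,0,0,0],
    [1,0,0,0,0,0,0],
    [1,0,0,0,0,0,0],
    [1,0,0,0,0,0,0],
  ],
)

```text
time_s: 17.6
eef_pos: [548.0, -209.6, 113.5]
ee_rot: [0.1, 0.799, 0.589, 0.075]
force: [-0.5, -0.4, -1.5]
grip_width: 0.128
grip_force: 58.7
```

Call:
send_rows(
  targets=[
    [1,0,-0.0001,0.0003,0,0,0],
    [1,0,-0.0001,0.0003,0,0,0],
    [1,0,-0.0001,0.0003,0,0,0],
    [1,0,-0.0001,0.0003,0,0,0],
    [1,0,-0.0001,0.0003,0,0,0],
    [1,0,0,0.0003,0,0,0],
    [1,0,0,0.0003,0,0,0],
    [1,0,0,0,0,0,0],
    [1,0,0,0,0,0,0],
    [1,0,0,0,0,0,0],
  ],
)

```text
time_s: 18.85
eef_pos: [548.3, -209.8, 111.7]
ee_rot: [0.1, 0.798, 0.589, 0.075]
force: [0.6, 0.1, 5.8]
grip_width: 0.127
grip_force: 59.5
```

```bash
python3 -c "
from h import *
cover()"
```

```text
t 18.85 S [-37.5   0.1  76.7] lip [-51.7   0.1  75.6] rear [8.710e+01 1.000e-01 1.138e+02] pitch 0.251 yaw -0.0001 roll 0.0012 F [0.6 0.2 5.8] M [ 0.09  0.06 -0.04] grip 0.127
```

Ledges are felt at about 77 mm, so the frame sits about 3 mm low. I ease up 0.7 mm and slide toward the slot.

Call:
send_rows(
  targets=[
    [1,0,0.0002,-0.0007,0,0,0],
    [1,0,-0.00097,-0.00025,0,0,0],
    [1,0,-0.00097,-0.00025,0,0,0],
    [1,0,-0.00097,-0.00025,0,0,0],
    [1,0,-0.00097,-0.00025,0,0,0],
    [1,0,-0.00097,-0.00025,0,0,0],
    [1,0,-0.00097,-0.00025,0,0,0],
    [1,0,-0.00097,-0.00025,0,0,0],
    [1,0,-0.00097,-0.00025,0,0,0],
    [1,0,0,0,0,0,0],
  ],
)

```text
time_s: 20.1
eef_pos: [540.2, -207.2, 112.0]
ee_rot: [0.1, 0.799, 0.589, 0.075]
force: [2.0, -0.0, 3.3]
grip_width: 0.127
grip_force: 59.2
```

```bash
python3 -c "
from h import *
cover()"
```

```text
t 20.1 S [-46.1   0.2  77. ] lip [-60.2   0.2  76. ] rear [ 78.7   0.2 114. ] pitch 0.2497 yaw -0.0002 roll 0.0015 F [1.9 0.5 3.3] M [-0.02 -0.13 -0.01] grip 0.127
```

Call:
send_rows(
  targets=[
    [1,0,0.0002,-0.0006,0,0,0],
    [1,0,-0.00058,-0.00015,0,0,0],
    [1,0,-0.00058,-0.00015,0,0,0],
    [1,0,-0.00058,-0.00015,0,0,0],
    [1,0,-0.00058,-0.00015,0,0,0],
    [1,0,-0.00058,-0.00015,0,0,0],
    [1,0,0,0,0,0,0],
    [1,0,0,0,0,0,0],
    [1,0,0,0,0,0,0],
    [1,0,0,0,0,0,0],
  ],
)

```text
time_s: 21.35
eef_pos: [537.5, -206.4, 112.6]
ee_rot: [0.1, 0.799, 0.589, 0.075]
force: [-0.2, 0.4, 0.2]
grip_width: 0.125
grip_force: 58.7
```

```bash
python3 -c "
from h import *
cover()"
```

```text
t 21.35 S [-48.9   0.2  77.7] lip [-63.1   0.2  76.6] rear [ 75.8   0.2 114.7] pitch 0.2499 yaw -0.0002 roll 0.0015 F [-0.3  0.3  0.2] M [-0.03  0.17 -0.02] grip 0.125
```

Call:
send_rows(
  targets=[
    [1,0,-0.00058,-0.00015,0,0,0],
    [1,0,-0.00058,-0.00015,0,0,0],
    [1,0,-0.00058,-0.00015,0,0,0],
    [1,0,-0.00058,-0.00015,0,0,0],
    [1,0,-0.00058,-0.00015,0,0,0],
    [1,0,0,0,0,0,0],
    [1,0,0,0,0,0,0],
    [1,0,0,0,0,0,0],
    [1,0,0,0,0,0,0],
    [1,0,0,0,0,0,0],
  ],
)

```text
time_s: 22.6
eef_pos: [534.7, -205.5, 112.7]
ee_rot: [0.1, 0.799, 0.589, 0.075]
force: [0.4, 0.1, -1.7]
grip_width: 0.127
grip_force: 58.7
```

```bash
python3 -c "
from h import *
cover()"
```

```text
t 22.6 S [-51.9   0.2  77.7] lip [-66.    0.2  76.7] rear [ 72.9   0.2 114.7] pitch 0.25 yaw -0.0002 roll 0.0015 F [ 0.4  0.2 -1.7] M [-0.06  0.17  0.  ] grip 0.127
```

Call:
send_rows(
  targets=[
    [1,0,-0.00058,-0.00015,0,0,0],
    [1,0,-0.00058,-0.00015,0,0,0],
    [1,0,-0.00058,-0.00015,0,0,0],
    [1,0,-0.00058,-0.00015,0,0,0],
    [1,0,-0.00058,-0.00015,0,0,0],
    [1,0,-0.00058,-0.00015,0,0,0],
    [1,0,0,0,0,0,0],
    [1,0,0,0,0,0,0],
    [1,0,0,0,0,0,0],
    [1,0,0,0,0,0,0],
  ],
)

```text
time_s: 23.85
eef_pos: [531.2, -204.5, 112.7]
ee_rot: [0.1, 0.799, 0.589, 0.075]
force: [0.1, 0.4, -0.5]
grip_width: 0.13
grip_force: 58.7
```

```bash
python3 -c "
from h import *
cover()"
```

```text
t 23.85 S [-55.4   0.2  77.7] lip [-69.6   0.2  76.7] rear [ 69.3   0.2 114.7] pitch 0.25 yaw -0.0002 roll 0.0015 F [-0.   0.4 -0.5] M [0.04 0.24 0.03] grip 0.13
```

Call:
send_rows(
  targets=[
    [1,0,-0.00058,-0.00015,0,0,0],
    [1,0,-0.00058,-0.00015,0,0,0],
    [1,0,-0.00058,-0.00015,0,0,0],
    [1,0,-0.00058,-0.00015,0,0,0],
    [1,0,-0.00058,-0.00015,0,0,0],
    [1,0,-0.00058,-0.00015,0,0,0],
    [1,0,-0.00058,-0.00015,0,0,0],
    [1,0,0,0,0,0,0],
    [1,0,0,0,0,0,0],
    [1,0,0,0,0,0,0],
  ],
)

```text
time_s: 25.1
eef_pos: [527.2, -203.2, 112.7]
ee_rot: [0.1, 0.799, 0.589, 0.075]
force: [0.0, 0.3, -0.8]
grip_width: 0.127
grip_force: 58.7
```

Call:
send_rows(
  targets=[
    [1,0,-0.0005,-0.00012,0,0,0],
    [1,0,-0.0005,-0.00012,0,0,0],
    [1,0,-0.0005,-0.00012,0,0,0],
    [1,0,-0.0005,-0.00012,0,0,0],
    [1,0,0,0,0,0,0],
    [1,0,0,0,0,0,0],
    [1,0,0,0,0,0,0],
    [1,0,0,0,0,0,0],
    [1,0,0,0,0,0,0],
    [1,0,0,0,0,0,0],
  ],
)

```text
time_s: 26.35
eef_pos: [525.9, -202.9, 113.2]
ee_rot: [0.101, 0.798, 0.589, 0.075]
force: [5.1, -0.0, 0.7]
grip_width: 0.123
grip_force: 58.7
```

```bash
python3 -c "
from h import *
cover()"
```

```text
t 26.35 S [-61.    0.1  78.1] lip [-75.1   0.1  77. ] rear [6.370e+01 1.000e-01 1.153e+02] pitch 0.252 yaw -0.0002 roll 0.0012 F [4.9 1.5 0.7] M [ 0.21 -0.78  0.1 ] grip 0.123
```

Shoulders meet the posts at S x = -61, so the lip is fully in with the frame about 4.5 mm back. I pivot about the shoulder.

Call:
send_rows(
  targets=[
    [1,0,0.0002,0.0007,0.01,0,0],
    [1,0,0.0002,0.0007,0.01,0,0],
    [1,0,0.0002,0.0007,0.01,0,0],
    [1,0,0.0002,0.0007,0.01,0,0],
    [1,0,0.0002,0.0007,0.01,0,0],
    [1,0,0.0002,0.0007,0.01,0,0],
    [1,0,0.0002,0.0007,0.01,0,0],
    [1,0,0.0002,0.0007,0.01,0,0],
    [1,0,0,0,0,0,0],
    [1,0,0,0,0,0,0],
  ],
  squeeze=100,
)

```text
time_s: 27.6
eef_pos: [528.3, -203.6, 107.9]
ee_rot: [0.068, 0.802, 0.591, 0.051]
force: [5.3, 0.3, 1.3]
grip_width: 0.114
grip_force: 99.8
```

```bash
python3 -c "
from h import *
cover()"
```

```text
t 27.6 S [-61.1   0.1  77.6] lip [-75.3   0.1  77.7] rear [6.620e+01 1.000e-01 1.047e+02] pitch 0.1711 yaw -0.0001 roll 0.0012 F [5.  1.9 1.3] M [ 0.15 -0.81  0.13] grip 0.114
```

Call:
send_rows(
  targets=[
    [1,0,0.0002,0.0007,0.01,0,0],
    [1,0,0.0002,0.0007,0.01,0,0],
    [1,0,0.0002,0.0007,0.01,0,0],
    [1,0,0.0002,0.0007,0.01,0,0],
    [1,0,0.0002,0.0007,0.01,0,0],
    [1,0,0.0002,0.0007,0.01,0,0],
    [1,0,0,0,0,0,0],
    [1,0,0,0,0,0,0],
    [1,0,0,0,0,0,0],
    [1,0,0,0,0,0,0],
  ],
)

```text
time_s: 28.85
eef_pos: [529.8, -204.1, 103.9]
ee_rot: [0.044, 0.804, 0.593, 0.033]
force: [5.4, 0.4, 5.3]
grip_width: 0.116
grip_force: 100.3
```

```bash
python3 -c "
from h import *
cover()"
```

```text
t 28.85 S [-61.2   0.1  77.4] lip [-75.4   0.1  78.3] rear [67.5  0.1 96.7] pitch 0.1106 yaw -0.0 roll 0.0012 F [5.  2.  5.3] M [ 0.23 -0.69  0.03] grip 0.116
```

Call:
send_rows(
  targets=[
    [1,0,0.0002,0.0006,0.01,0,0],
    [1,0,0.0002,0.0006,0.01,0,0],
    [1,0,0.0002,0.0006,0.01,0,0],
    [1,0,0.0002,0.0006,0.01,0,0],
    [1,0,0,0,0,0,0],
    [1,0,0,0,0,0,0],
    [1,0,0,0,0,0,0],
    [1,0,0,0,0,0,0],
    [1,0,0,0,0,0,0],
    [1,0,0,0,0,0,0],
  ],
)

```text
time_s: 30.1
eef_pos: [530.6, -204.3, 101.5]
ee_rot: [0.028, 0.804, 0.593, 0.021]
force: [4.1, -0.9, 5.9]
grip_width: 0.121
grip_force: 100.4
```

```bash
python3 -c "
from h import *
cover()"
```

```text
t 30.1 S [-61.4   0.1  77.5] lip [-75.5   0.1  79. ] rear [67.9  0.1 91.6] pitch 0.07 yaw 0.0001 roll 0.0013 F [4.2 0.4 5.9] M [ 0.16 -0.48  0.04] grip 0.121
```

Smooth; forces stay small. I continue.

Call:
send_rows(
  targets=[
    [1,0,0.0002,0.0006,0.01,0,0],
    [1,0,0.0002,0.0006,0.01,0,0],
    [1,0,0.0002,0.0006,0.01,0,0],
    [1,0,0,0,0,0,0],
    [1,0,0,0,0,0,0],
    [1,0,0,0,0,0,0],
    [1,0,0,0,0,0,0],
    [1,0,0,0,0,0,0],
    [1,0,0,0,0,0,0],
    [1,0,0,0,0,0,0],
  ],
)

```text
time_s: 31.35
eef_pos: [531.3, -204.5, 99.5]
ee_rot: [0.016, 0.805, 0.593, 0.012]
force: [3.5, -1.0, 3.5]
grip_width: 0.116
grip_force: 100.2
```

```bash
python3 -c "
from h import *
cover()"
```

```text
t 31.35 S [-61.4   0.2  77.4] lip [-75.5   0.2  79.3] rear [68.3  0.2 87.6] pitch 0.04 yaw 0.0002 roll 0.0014 F [3.7 0.  3.5] M [ 0.04 -0.54  0.09] grip 0.116
```

Call:
send_rows(
  targets=[
    [1,0,0.0002,0.0006,0.01,0,0],
    [1,0,0.0002,0.0006,0.01,0,0],
    [1,0,0.0002,0.0006,0.01,0,0],
    [1,0,0.0002,0.0006,0.008,0,0],
    [1,0,0,0,0,0,0],
    [1,0,0,0,0,0,0],
    [1,0,0,0,0,0,0],
    [1,0,0,0,0,0,0],
    [1,0,0,0,0,0,0],
    [1,0,0,0,0,0,0],
  ],
)

```text
time_s: 32.6
eef_pos: [531.9, -204.6, 97.2]
ee_rot: [0.0, 0.805, 0.594, 0.001]
force: [1.6, 1.1, 5.6]
grip_width: 0.12
grip_force: 100.4
```

```bash
python3 g.py pics/k.png
```

```text
t 32.6 S [-61.6   0.2  77.7] lip [-75.6   0.2  80.1] rear [68.4  0.3 82.8] pitch 0.0011 yaw 0.0003 roll 0.0015 F [1.2 1.5 5.6] M [ 0.07 -0.24  0.13] grip 0.12
(array([ -0.1,  14.9, -82.8]), array([-2.489e-01, -1.500e-03,  1.000e-04]), array([ 531.9, -204.6,   97.2]), 32.6)
```

View pics/k.png

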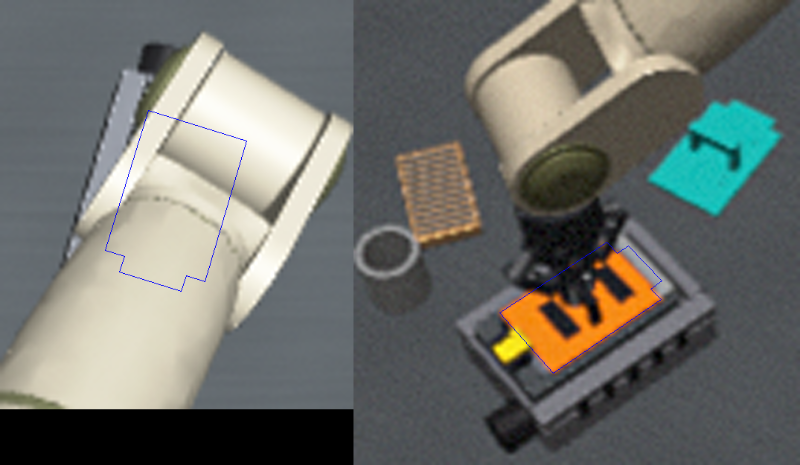

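The scene shows the cover lying flat, its lip under the bar at (645,270) and its rear edge at the yellow catch (510,345). I press a little more to make sure of the snap, then relax.

Call:
send_rows(
  targets=[
    [1,0,0,0.0006,0.006,0,0],
    [1,0,0,0.0006,0.006,0,0],
    [1,0,0,0.0003,0,0,0],
    [1,0,0,0,0,0,0],
    [1,0,0,0,0,0,0],
    [1,0,0,0,0,0,0],
    [1,0,0,0,0,0,0],
    [1,0,0,0,0,0,0],
    [1,0,0,0,0,0,0],
    [1,0,0,0,0,0,0],
  ],
)

```text
time_s: 33.95
eef_pos: [532.0, -204.7, 97.1]
ee_rot: [-0.004, 0.805, 0.594, -0.003]
force: [-3.4, 2.9, 16.8]
grip_width: 0.118
grip_force: 102.0
```

```bash
python3 -c "
from h import *
cover()"
```

```text
t 33.95 S [-61.7   0.1  78.3] lip [-75.7   0.1  80.9] rear [68.3  0.2 82. ] pitch -0.0102 yaw 0.0004 roll 0.0011 F [-4.1  1.8 16.8] M [0.19 0.51 0.11] grip 0.118
```

It is bottomed on the ledges, since force rises without travel. I relax, then open.

Call:
send_rows(
  targets=[
    [1,0,0,-0.0009,-0.006,0,0],
    [1,0,0,-0.0009,-0.005,0,0],
    [1,0,0,-0.0003,0,0,0],
    [1,0,0,0,0,0,0],
    [-0.5,0,0,0,0,0,0],
    [-0.8,0,0,0,0,0,0],
    [-0.8,0,0,0,0,0,0],
    [-0.8,0,0,0,0,0,0],
    [-0.8,0,0,0,0,0,0],
    [-0.8,0,0,0,0,0,0],
  ],
)

```text
time_s: 35.2
eef_pos: [532.1, -204.7, 97.7]
ee_rot: [-0.0, 0.805, 0.594, 0.001]
force: [-0.1, -0.5, 0.3]
grip_width: 0.9
grip_force: 0.0
```

Call:
send_rows(
  targets=[
    [-0.8,0,0,-0.005,0,0,0],
    [-0.8,0,0,-0.01,0,0,0],
    [-0.8,0,0,-0.015,0,0,0],
    [-0.8,0,0,-0.02,0,0,0],
    [-0.8,0,0,-0.02,0,0,0],
    [-0.8,-0.03,0,-0.03,0,0,0],
    [-0.8,-0.05,0,-0.03,0,0,0],
    [-0.8,-0.05,0,-0.02,0,0,0],
    [-0.8,-0.05,0,0,0,0,0],
    [-0.8,-0.05,0,0,0,0,0],
  ],
)

```text
time_s: 36.45
eef_pos: [463.3, -426.1, 248.9]
ee_rot: [0.001, 0.805, 0.594, 0.001]
force: [0.7, -0.3, -0.4]
grip_width: 0.903
grip_force: 0.0
```

Run:
```python
from fit import *
a=ctrl.capture("scene");b=ctrl.capture("top")
print(ctrl.sense()["time_s"])
p=proj(b,uw((0,0,82))).astype(int)
try:
    x,f=iou_fit((b,),(orange(b,(p[0]-40,p[1]-40,p[0]+40,p[1]+35)),),cp[:3]+cp[5:],82,np.array([531.5,-205,-.3]));print(x.round(3),f,(Ru.T@(np.r_[x[:2],0]-np.r_[U[:2],0])).round(1))
except Exception as ex: print(ex)
out=[cv2.copyMakeBorder(im,0,660-im.shape[0],0,0,0) for im in(cv2.resize(c["img"][o[1]:s[1],o[0]:s[0],::-1],None,fx=6,fy=6,interpolation=2) for c,o,s in((b,(275,125),(355,235)),(a,(165,145),(260,235))))]
im=np.hstack(out);cv2.imwrite("pics/m.png",cv2.resize(im,None,fx=.75,fy=.75))
```

```text
36.55
[ 5.32916e+02 -2.05009e+02 -2.91000e-01] -0.9539853677319985 [4.5 0.1 0. ]
```

View pics/m.png

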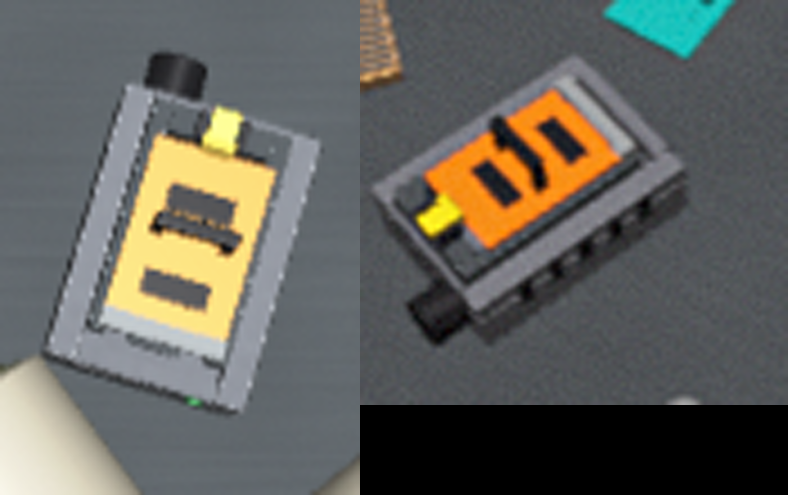

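The cover lies flat with its lip under the bar. The yellow nose overlaps its rear edge in both views, at (222,145) and (450,213), and the arm is clear. I hand the job in.

```bash
python3 -c "
from rig import ctrl
print(ctrl.finish_job())"
```

```text
the job is handed in; nothing more can be done
None
```

The orange cover is hooked under the bar and lies flat, with the yellow catch over its rear edge in both final views. Pushes peaked at about 17 N, and I handed the job in at about 37 s; no verdict was reported.

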